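# Turn a back plate over against the tipping fence

### The arm

A 6-joint arm with a two-finger parallel gripper is mounted at the origin on the work surface; the furniture and walls round the work are solid. World frame = base frame: x ahead of the robot, y to its left, z up, the work surface at z = 0. Lengths are in m, angles in rad, forces in N, time in s.
With the tool pointing down it reaches from about 0.25 to 0.725 m from the base axis. Payload 4 kg.
Tool frame: the origin (TCP) lies midway between the tips of the shut fingers; the grasp point (between the pads) lies 19 mm behind it; z points along the fingers, y is the line along which they close (so a half turn about z gives the same grasp; the last joint's range is limited). The gripper opens to 85 mm and grips with 20 to 120 N. Pads are 22 mm wide; open, the fingers measure 114 mm over their backs; the gripper's body (76 mm by 85 mm) begins 54 mm behind the grasp point. The pads swing forward as they close: fully open they stand 13 mm farther back than shut.
Start: joints at [-1.137, 0.241, 0.005, 1.335, 0, 1.571], TCP at [0.21, -0.454, 0.231] pointing down, gripper open.
Joint ranges: [-2.72, 2.72], [-1.05, 1.87], [-1.09, 1.28], [-1.99, 2.15], [-1.42, 1.44], [-3.14, 3.14]. Speed limits (rad/s): [2.79, 2.79, 3.14, 3.14, 3.14, 3.14].

### API

Orientations are given as a unit quaternion [x, y, z, w].
In Python, from workcell import bot gives the robot as it stands. The module is installed in compiled form; this text tells all that it offers.
- The arm moves only by the tool drive_tool, never from a script. Its arguments are lists of equal length, an entry for each row: "slide": the shift along the tool's x, y, z scaled (see below), a list of three; "rotation": the turn, a rotation vector about the tool's x, y, z scaled (see below), a list of three. A call has exactly 8 rows; each row is the pose to reach, as a shift and turn from the pose commanded when the call began, along the tool's axes at that moment; what a row does not reach only later rows make up. The controller multiplies each number of a shift by 250 mm and each number of a turn by 0.5 rad. A row lasts 1/8 s, in which the tool goes at most 62.5 mm and 10.7 degrees, less where a joint would pass 70% of its speed; a pose out of reach is approached as far as the arm can. A call with a number of a shift or a turn outside -1 to 1 is refused whole. A call with a gripper value outside its range is refused whole. "gripper" is the opening, from 0 (shut) to 1 (fully open), set as the call begins (left out, the last holds). The fingers move at their own pace and stop on an object; the grip force is fixed at half the most. Time passes only in rows, so rows that repeat a pose let the fingers close, or fill a call up. It gives the time, the measured TCP pose, the force, the opening and the grip force at its end, in the units of the state.
- bot.get_obs(): the state, without advancing time (a new reading comes with each control period).
- bot.camera(name): name is "scene" or "top" or "wrist"; returns a dict with "image" (384x512x3 uint8, red, green, blue), "z_map" (384x512 float32, m along the optical axis (not along the pixel's ray), 0 where there is no reading), "camera_matrix" (3x3 intrinsics, pixels), "k1" (the pictures are not rectified: a ray, as slopes to the right and down, at radius r is drawn at 1 + k1 r^2 times it, then the intrinsics apply), "xyz" and "orientation" of the camera in the world. Camera axes: x right, y up, looking along -z (the intrinsics and any distortion apply to the point x, -y, -z); pixel columns grow to the right and rows downward; lengths in m; the calibration is good to about 2 mm. A picture is of the moment at which its call begins.
- bot.job_done(): hands the job in; it is judged then, once.
The state is a dict: "clock": time; "joint_pos": joint angles; "joint_vel": joint speeds; "tau": joint torques, N m; "eef_pos": TCP position; "tool_rot": TCP orientation; "ft_force": force on the tool from outside, world axes, zero at the start; "ft_torque": the same for the moment, N m; "grip_width": finger opening in m; "grasp_force": force on a finger pad.
Only numpy, scipy, OpenCV 4.12 (cv2) and the standard library are available. Lean on these libraries where they do the work, as an engineer would, in place of code of your own. Each camera call takes 0.05 s, during which the arm holds its last target. There are 200 camera calls.

### The job

The plywood plate has its glue groove underneath; turn it over without gripping or lifting it. With the fingertips, gently push it along the bench into the coved side of the low wooden fence until it tips up and stands leaning there, then reach over behind the fence and push its upper edge back so that it topples over and lies flat on the bench in front of the fence, groove side up. Leave the other things on the bench where they are.

Things in the scene. Friction and masses are not known exactly. Their poses are not given: they have to be found in the camera images.
- plate_mid (a point): Centre of the loose plywood plate, 90 mm (its x) by 110 mm (its y) by 8 mm thick (its z), 40 to 85 g. It starts flat, z axis up, plain face on top, the dark hexagonal glue groove on the face below; turned over, its z axis points down. Its x axis points roughly at the fence (within 0.3 rad), a 110 mm edge leading.
- fence: Low wooden fence fixed to the bench: a board 170 mm long (its y), 20 mm thick (x 0 to 20 mm) and 56 mm high. Origin on the bench, at the middle of the front face, which faces its -x, the open bench. Rear side plain, with free bench behind.
- fence_cove (a point): Foot line, at its middle, of the slippery white plastic cove along the fence's front: from here (29 mm before the board) it rises at 52 degrees to 18 mm height, at 60 to 30 mm, at 68 to 42 mm, at 77 to 54 mm. A plate pushed square along the fence's +x climbs it while the trailing edge stays on the bench.
- fence_top (a point): Middle of the board's top edge, 56 mm above the bench. With the plate's trailing edge at the foot of the cove (its square edge then juts back 7 mm from there; push no further) it leans on this edge at about 60 degrees, its upper edge 79 mm high, and stays so by itself; pushed from behind just above the board, it turns about its foot and topples. Its foot can slide if pushed low or fast.
- offcut_small: Bystander: pale hardwood offcut, 30 x 34 x 22 mm, origin under its centre.
- offcut_long: Bystander: dark hardwood offcut, 18 x 60 x 15 mm, origin under its centre.
- rosin: Bystander: rosin cake in a card tray, 36 x 52 x 22 mm, behind the fence, origin under its centre.
- sander: Bystander: cork sanding block, 42 x 78 x 26 mm, origin under its centre.
- tape: Bystander: black roll of tape lying flat, 53 mm across, 18 mm high, origin under its centre.
- blank: Bystander: small maple block, 14 x 36 x 10 mm, origin under its centre.

How it is judged:
On the way:
1. the plate has been tipped up and leans on the fence, its plain face towards the open bench (angle between plate_mid's own z axis and vertical between 0.85 and 1.6 rad and contact force between plate and fence above 0.02 N and x of plate_mid in the frame of fence between -0.04 and 0.01 m), for 0.2 s.
At the end, for the whole second after the job is handed in: The plate lies flat on the bench (within 0.1 rad, centre under 8 mm high), groove side up and at rest, in front of the fence: centre 50 to 250 mm before the board's front face and within 120 mm of its middle sideways (angle between plate_mid's own z axis and vertical above 3.04 rad and height (world z) of plate_mid below 0.008 m and x of plate_mid in the frame of fence between -0.25 and -0.05 m and y of plate_mid in the frame of fence between -0.12 and 0.12 m and linear speed of plate below 0.02 m/s); the robot touches nothing.
It fails at once if the plate is lifted off the bench or carried (height (world z) of plate_mid above 0.07 m or (height (world z) of plate_mid above 0.035 m and (angle between plate_mid's own z axis and vertical below 0.4 rad or angle between plate_mid's own z axis and vertical above 2.74 rad))).
It fails at once if the plate is pinched or pushed hard (over 30 N) (contact force between the fingers and plate above 30 N).
It fails at once if a bystander is moved more than 15 mm (distance of any of offcut_small, offcut_long, rosin, sander, tape, blank from where it was at the start of the episode above 0.015 m).
It also fails if it takes over 56 s, if anything falls off the work surface, if the arm or the gripper's body presses on something with over 40 N, if the wrist force passes 120 N, or if a joint passes its speed limit or range.

## Working session

There is one attempt and no reset: what is moved stays moved. The work goes in short steps, Python scripts to look and compute and a tool call to move; the robot and the scene stay as the last step left them, time stands still between calls to the robot, and variables do not carry over. Pictures are saved under pics/ and viewed, at most 10 in all, crops included, and the job is handed in when it is done.

Besides the shell and the picture viewer there is one more tool, called after "Emit:" by a JSON object that holds its "api" and its "payload", one argument or row to a line. drive_tool: Moves the arm, as the interface text tells. Shifts and turns lie within -1 to 1; 1 stands for 250 mm of shift or 0.5 rad of turn. Its arguments: {"type":"object","properties":{"slide":{"type":"array","items":{"type":"array","items":{"type":"number"}}},"rotation":{"type":"array","items":{"type":"array","items":{"type":"number"}}},"gripper":{"type":"number"}},"required":["slide","rotation"]}

```bash
mkdir -p pics; cat > h.py <<'E'
import numpy as np, cv2
from scipy.spatial.transform import Rotation as R
from workcell import bot
def cloud(c):
    h,w=c["z_map"].shape; K=np.array(c["camera_matrix"]); k=c["k1"]
    u,v=np.meshgrid(np.arange(w),np.arange(h))
    p=cv2.undistortPoints(np.stack([u,v],-1).reshape(-1,1,2).astype(float),K,np.array([k,0,0,0,0.])).reshape(h,w,2)
    z=c["z_map"]; P=np.stack([p[...,0]*z,-p[...,1]*z,-z],-1)
    return P@R.from_quat(c["orientation"]).as_matrix().T+np.array(c["xyz"])
def save(im,n,s=1.5): cv2.imwrite("pics/"+n,cv2.resize(im[...,::-1],None,fx=s,fy=s))
E
python3 - <<'E'
from h import *
for n in("top","scene"):
    c=bot.camera(n); np.savez(n+".npz",P=cloud(c),im=c["image"]); save(c["image"],n+".png"); print(n,c["xyz"],c["orientation"],c["k1"])
print(bot.get_obs())
E
```

```text
top [0.36302868 0.02131019 1.03339047] [ 0.04156951 -0.03834175 -0.70237973  0.7095524 ] 0.021490376372340695
scene [-0.57866439 -0.61154761  0.66625093] [ 0.46553335 -0.24818674 -0.42194186  0.73732429] -0.1058553603050977
{'clock': 0.1, 'joint_pos': array([-1.13697820e+00,  2.41291487e-01,  3.85565215e-03,  1.33522287e+00,
        5.63194509e-07,  1.57083999e+00]), 'joint_vel': array([-0.00014262, -0.00161982,  0.00355613,  0.00133972, -0.00051052,
        0.00017783]), 'tau': array([-6.76268646e-04, -3.73138583e+01,  2.53010148e+01,  1.08737583e-02,
        2.69916463e-06,  2.45754717e-05]), 'eef_pos': array([ 0.20992713, -0.45316089,  0.23052379]), 'tool_rot': array([ 9.76571595e-01,  2.15190734e-01, -2.00147922e-04, -9.09424439e-04]), 'ft_force': array([-0.17316483,  0.43780204,  0.32973673]), 'ft_torque': array([ 0.00737315, -0.02864715, -0.02113404]), 'grasp_force': 0.0, 'grip_width': 0.08525036013387469}
```

View pics/top.png

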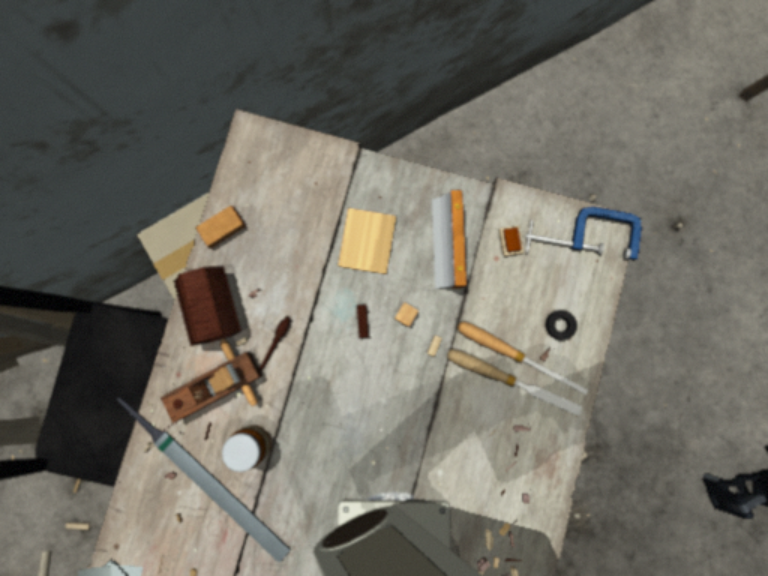

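View pics/scene.png

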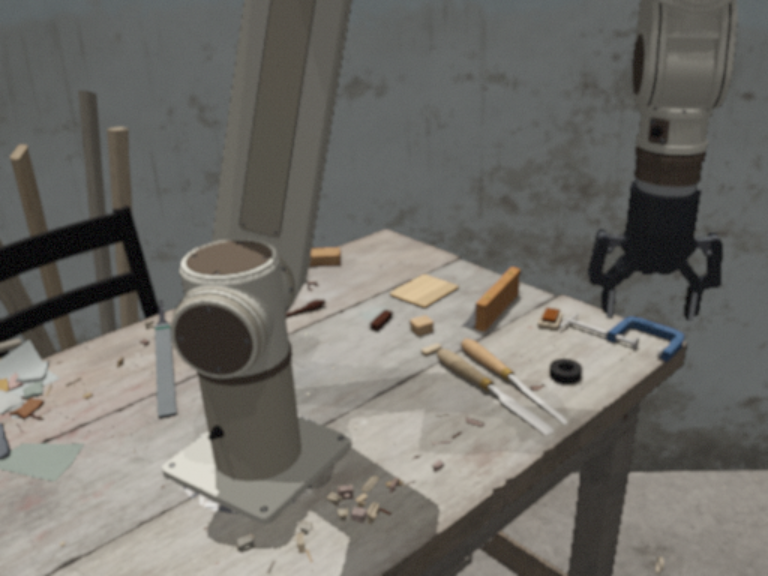

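The top view shows the plate at about (367,240), the cove at (442,241), the fence board at (458,240) and the rosin at (513,240), all in 1.5x pixels. The small offcut (406,314), the long offcut (362,321) and the blank (434,345) are all off to the side. Next I'll measure their positions.

```bash
python3 - <<'E'
from h import *
d=np.load("top.npz");P=d["P"];im=d["im"]
def at(u,v): return P[int(round(v/1.5)),int(round(u/1.5))].round(4)
for n,p in dict(bench=(400,280),bench2=(330,290),plate=(367,240),cove=(440,240),board=(458,240),rosin=(513,240),small=(406,314),long=(362,321),blank=(434,345),tape=(552,316),sander=(220,227),ch1=(485,338),clamp=(580,230)).items(): print(n,at(*p))
hsv=cv2.cvtColor(im,cv2.COLOR_RGB2HSV)
def rect(u0,u1,v0,v1,zl,zh,name,sat=None):
    m=np.zeros(im.shape[:2],bool); m[int(v0/1.5):int(v1/1.5),int(u0/1.5):int(u1/1.5)]=1
    m&=(P[...,2]>zl)&(P[...,2]<zh)
    if sat: m&=hsv[...,1]>sat
    q=P[m][:,:2]; r=cv2.minAreaRect((q*1000).astype(np.float32)); print(name,m.sum(),r,P[m][:,2].mean().round(4)); print(cv2.boxPoints(r).round(1).tolist())
rect(330,405,200,280,-.01,.02,"plate",90)
rect(425,480,180,300,.045,.07,"boardtop")
rect(425,480,180,300,.008,.07,"fence+cove")
rect(490,535,215,270,.012,.05,"rosin")
rect(340,375,300,345,.008,.03,"long"); rect(385,425,295,330,.012,.05,"small")
E
```

```text
bench [ 0.4828 -0.0088 -0.0029]
bench2 [ 0.4649  0.1201 -0.0026]
plate [0.5552 0.0523 0.0092]
cove [ 0.5554 -0.0785  0.0151]
board [ 0.5483 -0.106   0.0543]
rosin [ 0.5554 -0.2101  0.0215]
small [ 0.4211 -0.0192  0.02  ]
long [0.4072 0.061  0.0136]
blank [ 0.3659 -0.068   0.0107]
tape [ 0.4189 -0.2793  0.013 ]
sander [0.574  0.3165 0.0265]
ch1 [ 0.38   -0.1567  0.0237]
clamp [ 0.576  -0.3322  0.0195]
plate 1264 ((555.2753295898438, 54.07027053833008), (89.75892639160156, 108.91022491455078), 81.64910125732422) 0.0071
[[494.8999938964844, 17.600000381469727], [602.5999755859375, 1.7999999523162842], [615.7000122070312, 90.5999984741211], [507.8999938964844, 106.4000015258789]]
boardtop 567 ((553.37646484375, -106.46876525878906), (168.04782104492188, 22.921096801757812), 2.130826473236084) 0.0541
[[469.0, -98.0999984741211], [469.79998779296875, -121.0], [637.7999877929688, -114.80000305175781], [636.9000244140625, -91.9000015258789]]
fence+cove 1112 ((553.0762939453125, -95.28654479980469), (168.24923706054688, 45.21822738647461), 2.0435097217559814) 0.0393
[[468.20001220703125, -75.
[... 208 characters left out ...]
591781616211), 8.178221702575684) 0.019
[[530.5999755859375, -196.39999389648438], [539.2000122070312, -256.0], [596.5, -247.8000030517578], [588.0, -188.10000610351562]]
long 150 ((408.6401672363281, 59.38642120361328), (57.55232238769531, 17.89511489868164), 5.219820499420166) 0.0141
[[379.20001220703125, 65.69999694824219], [380.79998779296875, 47.900001525878906], [438.1000061035156, 53.099998474121094], [436.5, 70.9000015258789]]
small 141 ((421.00830078125, -19.170608520507812), (29.695444107055664, 33.794517517089844), 60.40148162841797) 0.021
[[399.0, -23.700000762939453], [428.3999938964844, -40.400001525878906], [443.0, -14.600000381469727], [413.6000061035156, 2.0999999046325684]]
```

```bash
cat >> h.py <<'E'
F=np.array([.5537,-.0965]); fx=np.array([.0369,-.9993]); fy=np.array([.9993,.0369])
# goal orientation: tool z down, tool y = fence y, tool x = -fence x
RG=R.from_matrix(np.array([[-fx[0],fy[0],0],[-fx[1],fy[1],0],[0,0,-1.]]))
def go(X,Y,z):
    o=bot.get_obs(); p=np.r_[F+X*fx+Y*fy,z]; r=R.from_quat(o["tool_rot"])
    print("slide",(r.inv().apply(p-o["eef_pos"])/.25).round(3),"rot",((r.inv()*RG).as_rotvec()/.5).round(3),"t",o["clock"],"fence xy",where(o["eef_pos"]),"f",o["ft_force"].round(2))
def where(p): d=np.array(p)[:2]-F; return (d@fx).round(4),(d@fy).round(4),p[2]
E
python3 -c "
from h import *; go(-.235,.005,.12)"
```

```text
slide [ 2.229 -1.575  0.445] rot [-3.000e-03 -2.000e-03 -2.348e+00] t 0.1 fence xy (np.float64(0.3437), np.float64(-0.3567), np.float64(0.230523787215663)) f [-0.17  0.44  0.33]
```

Emit:
{"api": "drive_tool", "payload": {
  "slide": [
    [0.1,-0.07,0],
    [0.2,-0.14,0],
    [0.3,-0.21,0],
    [0.4,-0.28,0],
    [0.5,-0.35,0],
    [0.6,-0.42,0],
    [0.74,-0.52,0],
    [0.74,-0.52,0]
  ],
  "rotation": [
    [0,0,-0.1],
    [0,0,-0.2],
    [0,0,-0.3],
    [0,0,-0.4],
    [0,0,-0.5],
    [0,0,-0.65],
    [0,0,-0.8],
    [0,0,-0.8]
  ],
  "gripper": 0.7
}}

```text
clock: 1.1
eef_pos: [0.324, -0.2559, 0.231]
tool_rot: [0.913, 0.407, -0.0, -0.001]
ft_force: [-0.0, -0.5, -0.1]
grip_width: 0.0598
grasp_force: 0.0
```

```bash
python3 -c "
from h import *; go(-.235,.005,.12)"
```

```text
slide [ 1.778 -0.382  0.445] rot [-2.000e-03 -1.000e-03 -1.539e+00] t 1.1 fence xy (np.float64(0.1508), np.float64(-0.2355), np.float64(0.23098942167439876)) f [-0.04 -0.54 -0.12]
```

Emit:
{"api": "drive_tool", "payload": {
  "slide": [
    [0.11,-0.02,0],
    [0.22,-0.05,0],
    [0.33,-0.07,0],
    [0.44,-0.09,0],
    [0.55,-0.12,0],
    [0.7,-0.15,0],
    [0.89,-0.19,0],
    [0.89,-0.19,0]
  ],
  "rotation": [
    [0,0,-0.1],
    [0,0,-0.2],
    [0,0,-0.3],
    [0,0,-0.4],
    [0,0,-0.5],
    [0,0,-0.65],
    [0,0,-0.77],
    [0,0,-0.77]
  ]
}}

```text
clock: 2.1
eef_pos: [0.4388, -0.0599, 0.2308]
tool_rot: [0.819, 0.574, -0.0, -0.0]
ft_force: [-0.4, 0.6, 0.5]
grip_width: 0.0601
grasp_force: 0.0
```

```bash
python3 -c "
from h import *; go(-.235,.005,.12)"
```

```text
slide [0.898 0.147 0.443] rot [-0.001 -0.    -0.771] t 2.1 fence xy (np.float64(-0.0408), np.float64(-0.1135), np.float64(0.23084303684781782)) f [-0.38  0.64  0.46]
```

Emit:
{"api": "drive_tool", "payload": {
  "slide": [
    [0.13,0.02,0.05],
    [0.26,0.04,0.1],
    [0.39,0.06,0.17],
    [0.52,0.085,0.25],
    [0.65,0.105,0.32],
    [0.78,0.125,0.38],
    [0.898,0.147,0.443],
    [0.898,0.147,0.443]
  ],
  "rotation": [
    [0,0,-0.1],
    [0,0,-0.2],
    [0,0,-0.3],
    [0,0,-0.4],
    [0,0,-0.5],
    [0,0,-0.65],
    [0,0,-0.771],
    [0,0,-0.771]
  ]
}}

```text
clock: 3.1
eef_pos: [0.5494, 0.1363, 0.1185]
tool_rot: [0.695, 0.719, -0.002, -0.001]
ft_force: [0.1, -0.2, 0.6]
grip_width: 0.0604
grasp_force: 0.0
```

```bash
python3 -c "
from h import *; go(-.235,.005,.012)
c=bot.camera('wrist'); save(c['image'],'w1.png'); P=cloud(c); np.savez('w1.npz',P=P)
"
```

```text
slide [0.009 0.004 0.426] rot [-0.006  0.002 -0.007] t 3.1 fence xy (np.float64(-0.2328), np.float64(0.0043), np.float64(0.11854064206358701)) f [ 0.1  -0.2   0.63]
```

View pics/w1.png

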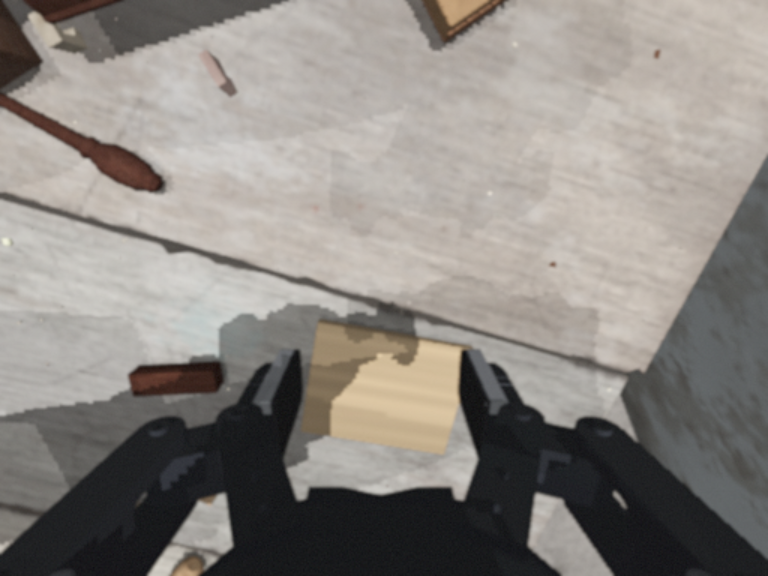

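The wrist view shows the fingertips at about (290,355) and (470,355), and the plate at (385,390) below and ahead of them. I'll read the fingertip height from the depth map.

```bash
python3 -c "
from h import *
P=np.load('w1.npz')['P']
for a,b in ((165,203),(306,345)):
    q=P[225:300,a:b].reshape(-1,3); q=q[(q[:,2]>.05)&(q[:,2]<.25)]; l=q[q[:,2]<q[:,2].min()+.006]
    print(len(q),np.percentile(q[:,2],[0,1,5]), l.min(0),l.max(0))
    w=np.array([where(x) for x in l]); print(w.min(0),w.max(0))
"
```

```text
2031 [0.12293497 0.12625702 0.13023628] [0.5127692  0.12427788 0.12293497] [0.51952981 0.14597695 0.12887724]
[-0.2436     -0.032       0.12293497] [-0.2219     -0.0258      0.12887724]
2116 [0.12325295 0.12628182 0.13031198] [0.57808823 0.12637634 0.12325295] [0.58454517 0.14849227 0.12924711]
[-0.2439      0.0333      0.12325295] [-0.2218      0.0399      0.12924711]
```

Emit:
{"api": "drive_tool", "payload": {
  "slide": [
    [0.0,0.004,0.08],
    [0.0,0.004,0.16],
    [0.0,0.004,0.24],
    [0.0,0.004,0.32],
    [0.0,0.004,0.4],
    [0.0,0.004,0.45],
    [0.0,0.004,0.458],
    [0.0,0.004,0.458]
  ],
  "rotation": [
    [0,0,-0.004],
    [0,0,-0.007],
    [0,0,-0.007],
    [0,0,-0.007],
    [0,0,-0.007],
    [0,0,-0.007],
    [0,0,-0.007],
    [0,0,-0.007]
  ]
}}

```text
clock: 4.15
eef_pos: [0.5511, 0.1364, 0.0067]
tool_rot: [0.694, 0.72, 0.0, 0.0]
ft_force: [0.1, -0.1, -0.2]
grip_width: 0.0595
grasp_force: 0.0
```

Emit:
{"api": "drive_tool", "payload": {
  "slide": [
    [0,0,0.002],
    [0,0,0.004],
    [0,0,0.006],
    [0,0,0.008],
    [0,0,0.012],
    [0,0,0.014],
    [0,0,0.016],
    [0,0,0.016]
  ],
  "rotation": [
    [0,0,0],
    [0,0,0],
    [0,0,0],
    [0,0,0],
    [0,0,0],
    [0,0,0],
    [0,0,0],
    [0,0,0]
  ]
}}

```text
clock: 5.15
eef_pos: [0.5506, 0.1368, 0.002]
tool_rot: [0.694, 0.72, -0.0, -0.0]
ft_force: [0.2, 0.2, -0.7]
grip_width: 0.0599
grasp_force: 0.0
```

```bash
python3 -c "
from h import *; go(-.235,.005,-.002)"
```

```text
slide [ 0.007 -0.002  0.016] rot [-0.  0.  0.] t 5.15 fence xy (np.float64(-0.2332), np.float64(0.0055), np.float64(0.0019567468127138082)) f [ 0.16  0.18 -0.71]
```

Emit:
{"api": "drive_tool", "payload": {
  "slide": [
    [0,0,0.007],
    [0,0,0.014],
    [-0.03,0,0.014],
    [-0.06,0,0.014],
    [-0.09,0,0.014],
    [-0.12,0,0.014],
    [-0.16,0,0.014],
    [-0.2,0,0.014]
  ],
  "rotation": [
    [0,0,0],
    [0,0,0],
    [0,0,0],
    [0,0,0],
    [0,0,0],
    [0,0,0],
    [0,0,0],
    [0,0,0]
  ]
}}

```text
clock: 6.15
eef_pos: [0.5525, 0.0861, -0.0014]
tool_rot: [0.694, 0.72, 0.0, 0.0]
ft_force: [0.4, 0.7, 0.7]
grip_width: 0.0601
grasp_force: 0.1
```

Emit:
{"api": "drive_tool", "payload": {
  "slide": [
    [-0.03,0,0],
    [-0.06,0,0],
    [-0.08,0,0],
    [-0.11,0,0],
    [-0.14,0,0],
    [-0.16,0,0],
    [-0.18,0,0],
    [-0.18,0,0]
  ],
  "rotation": [
    [0,0,0],
    [0,0,0],
    [0,0,0],
    [0,0,0],
    [0,0,0],
    [0,0,0],
    [0,0,0],
    [0,0,0]
  ]
}}

```text
clock: 7.15
eef_pos: [0.5541, 0.0415, -0.0015]
tool_rot: [0.694, 0.72, -0.0, 0.0]
ft_force: [-0.9, -0.1, -0.5]
grip_width: 0.0596
grasp_force: 0.0
```

```bash
python3 -c "
from h import *; go(-.07,.005,-.001)
c=bot.camera('top'); P=cloud(c); im=c['image']; save(im[100:240,200:340],'t2.png',4); np.savez('t2.npz',P=P,im=im)
c=bot.camera('wrist'); save(c['image'],'w2.png',1)
"
```

```text
slide [-0.272 -0.002 -0.002] rot [-0.     0.    -0.001] t 7.15 fence xy (np.float64(-0.1379), np.float64(0.0055), np.float64(-0.0014846085492572596)) f [-0.92 -0.09 -0.5 ]
```

View pics/t2.png

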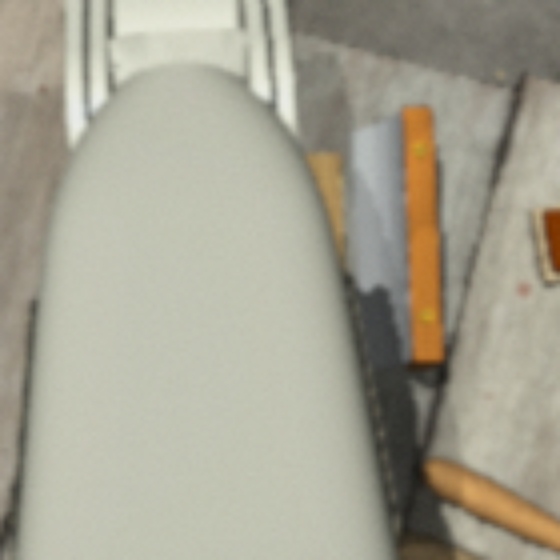

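The leading edge, at (343,200), is square and just short of the cove foot at (352,200). The arm hides the rest. I'll keep pushing slowly.

Emit:
{"api": "drive_tool", "payload": {
  "slide": [
    [-0.02,0,0],
    [-0.04,0,0],
    [-0.06,0,0],
    [-0.08,0,0],
    [-0.1,0,0],
    [-0.12,0,0],
    [-0.14,0,0],
    [-0.16,0,0]
  ],
  "rotation": [
    [0,0,0],
    [0,0,0],
    [0,0,0],
    [0,0,0],
    [0,0,0],
    [0,0,0],
    [0,0,0],
    [0,0,0]
  ]
}}

```text
clock: 8.25
eef_pos: [0.5556, 0.0015, -0.0015]
tool_rot: [0.694, 0.72, -0.0, -0.0]
ft_force: [-0.8, 0.2, 0.5]
grip_width: 0.0599
grasp_force: 0.3
```

Emit:
{"api": "drive_tool", "payload": {
  "slide": [
    [-0.02,0,0],
    [-0.04,0,0],
    [-0.06,0,0],
    [-0.08,0,0],
    [-0.1,0,0],
    [-0.12,0,0],
    [-0.14,0,0],
    [-0.14,0,0]
  ],
  "rotation": [
    [0,0,0],
    [0,0,0],
    [0,0,0],
    [0,0,0],
    [0,0,0],
    [0,0,0],
    [0,0,0],
    [0,0,0]
  ]
}}

```text
clock: 9.25
eef_pos: [0.557, -0.0336, -0.0014]
tool_rot: [0.694, 0.72, -0.0, 0.0]
ft_force: [0.3, 0.3, -0.4]
grip_width: 0.0597
grasp_force: 0.0
```

```bash
python3 -c "
from h import *; go(-.047,.005,-.001)
c=bot.camera('scene'); P=cloud(c); im=c['image']; save(im[150:250,250:370],'s3.png',5); np.savez('s3.npz',P=P,im=im)
"
```

```text
slide [-0.063 -0.002 -0.002] rot [ 0.     0.    -0.001] t 9.25 fence xy (np.float64(-0.0628), np.float64(0.0056), np.float64(-0.0014478697552256087)) f [ 0.28  0.33 -0.36]
```

View pics/s3.png

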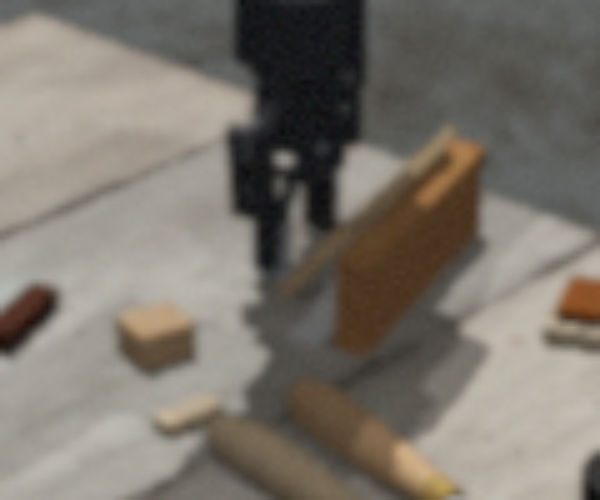

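The plate has climbed the cove. In the crop its foot is at about (280,290) and its upper edge is above the board. It needs about 14 mm more.

Emit:
{"api": "drive_tool", "payload": {
  "slide": [
    [-0.01,0,0],
    [-0.02,0,0],
    [-0.03,0,0],
    [-0.04,0,0],
    [-0.045,0,0],
    [-0.05,0,0],
    [-0.055,0,0],
    [-0.055,0,0]
  ],
  "rotation": [
    [0,0,0],
    [0,0,0],
    [0,0,0],
    [0,0,0],
    [0,0,0],
    [0,0,0],
    [0,0,0],
    [0,0,0]
  ]
}}

```text
clock: 10.3
eef_pos: [0.5574, -0.0469, -0.0015]
tool_rot: [0.694, 0.72, -0.0, 0.0]
ft_force: [-0.4, 0.1, 0.4]
grip_width: 0.0597
grasp_force: 0.0
```

```bash
python3 -c "
from h import *; go(-.047,.005,-.001)
P=None
for n in ('scene','top'):
    P=cloud(bot.camera(n)).reshape(-1,3); d=P[:,:2]-F; q=np.c_[d@fx,d@fy,P[:,2]]
    m=(q[:,2]>.058)&(q[:,2]<.1)&(abs(q[:,0]-.0)<.04)&(abs(q[:,1])<.08); s=q[m]
    print(n,m.sum(), s.min(0) if m.any() else '', s.max(0) if m.any() else '')
    for a in np.arange(-.06,.065,.02):
        t=s[abs(s[:,1]-a)<.01]
        if len(t): print(a.round(2),len(t),t[:,2].max().round(4),t[t[:,2].argmax()].round(4))
"
```

```text
slide [-0.01  -0.002 -0.002] rot [-0.  0. -0.] t 10.3 fence xy (np.float64(-0.0494), np.float64(0.0056), np.float64(-0.0014588322921482433)) f [-0.43  0.06  0.38]
scene 370 [-0.03996599 -0.0749466   0.05801759] [0.02121811 0.07677582 0.0997708 ]
-0.06 46 0.099 [-0.0364 -0.0532  0.099 ]
-0.04 58 0.0979 [-0.0383 -0.0301  0.0979]
-0.02 88 0.0992 [-0.0327 -0.0159  0.0992]
0.0 32 0.0998 [-0.0303 -0.0013  0.0998]
0.02 51 0.0997 [-0.0333  0.0125  0.0997]
0.04 36 0.0923 [-0.0349  0.0303  0.0923]
0.06 44 0.0984 [-0.0388  0.0601  0.0984]
top 0
```

Emit:
{"api": "drive_tool", "payload": {
  "slide": [
    [-0.004,0,0],
    [-0.008,0,0],
    [-0.008,0,0],
    [-0.008,0,0],
    [-0.008,0,0],
    [0.0,0,0],
    [0.02,0,0],
    [0.05,0,0]
  ],
  "rotation": [
    [0,0,0],
    [0,0,0],
    [0,0,0],
    [0,0,0],
    [0,0,0],
    [0,0,0],
    [0,0,0],
    [0,0,0]
  ]
}}

```text
clock: 11.4
eef_pos: [0.5569, -0.0339, -0.0015]
tool_rot: [0.694, 0.72, 0.0, -0.0]
ft_force: [-0.4, -0.5, -0.8]
grip_width: 0.0596
grasp_force: 0.0
```

Emit:
{"api": "drive_tool", "payload": {
  "slide": [
    [0.04,0,0],
    [0.08,0,-0.05],
    [0.12,0,-0.15],
    [0.14,0,-0.3],
    [0.14,0,-0.45],
    [0.14,0,-0.6],
    [0.14,0,-0.7],
    [0.14,0,-0.7]
  ],
  "rotation": [
    [0,0,0],
    [0,0,0],
    [0,0,0],
    [0,0,0],
    [0,0,0],
    [0,0,0],
    [0,0,0],
    [0,0,0]
  ]
}}

```text
clock: 12.4
eef_pos: [0.5575, 0.0013, 0.177]
tool_rot: [0.694, 0.72, 0.002, 0.002]
ft_force: [-0.1, -1.0, 0.7]
grip_width: 0.0599
grasp_force: 0.0
```

```bash
python3 -c "
from h import *; go(.055,.005,.175)
for n in ('scene','top','wrist'):
    c=bot.camera(n); P=cloud(c).reshape(-1,3); d=P[:,:2]-F; q=np.c_[d@fx,d@fy,P[:,2]]
    if n=='scene': save(c['image'][150:250,250:370],'s4.png',5)
    m=(q[:,2]>.06)&(q[:,2]<.1)&(abs(q[:,0])<.04)&(abs(q[:,1])<.08); s=q[m]
    print(n,m.sum())
    for a in np.arange(-.06,.065,.02):
        t=s[abs(s[:,1]-a)<.01]
        if len(t): print(a.round(2),len(t),t[t[:,2].argmax()].round(4))
"
```

```text
slide [-0.61  -0.01   0.008] rot [0.013 0.    0.001] t 12.4 fence xy (np.float64(-0.0976), np.float64(0.0074), np.float64(0.17697327174174537)) f [-0.05 -0.96  0.7 ]
scene 116
-0.06 5 [ 0.0041 -0.0501  0.0613]
-0.04 30 [ 0.0078 -0.0398  0.0846]
-0.02 17 [ 0.0084 -0.0208  0.0855]
0.0 16 [0.0101 0.0033 0.0847]
0.02 18 [0.0084 0.0146 0.0857]
0.04 15 [0.0072 0.0394 0.0845]
0.06 11 [0.008  0.0525 0.0855]
top 0
wrist 2608
-0.04 328 [ 0.0073 -0.0427  0.0825]
-0.02 486 [ 0.0073 -0.0139  0.0824]
0.0 484 [0.0071 0.0098 0.0826]
0.02 479 [0.006  0.0263 0.0824]
0.04 480 [0.0069 0.0345 0.0828]
0.06 351 [0.0073 0.0634 0.0823]
```

View pics/s4.png

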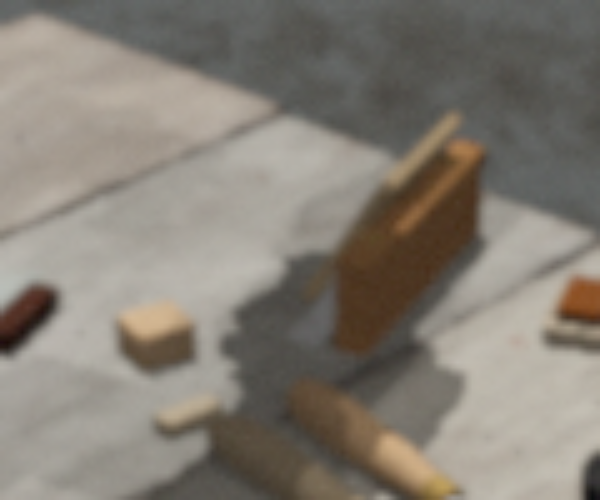

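The plate stands leaning square on the board, with its upper edge about 80 mm high and centred at fence y of about 8 mm. Next I'll go over behind the fence.

Emit:
{"api": "drive_tool", "payload": {
  "slide": [
    [-0.08,0,0],
    [-0.16,0,0],
    [-0.25,0,0],
    [-0.34,0,0],
    [-0.43,0,0],
    [-0.52,0,0],
    [-0.61,0,0],
    [-0.61,0,0]
  ],
  "rotation": [
    [0,0,0],
    [0,0,0],
    [0,0,0],
    [0,0,0],
    [0,0,0],
    [0,0,0],
    [0,0,0],
    [0,0,0]
  ]
}}

```text
clock: 13.55
eef_pos: [0.561, -0.1542, 0.1731]
tool_rot: [0.695, 0.719, -0.0, -0.0]
ft_force: [0.6, -0.3, -0.4]
grip_width: 0.06
grasp_force: 0.0
```

Emit:
{"api": "drive_tool", "payload": {
  "slide": [
    [0,0,0.08],
    [0,0,0.16],
    [0,0,0.24],
    [0,0,0.32],
    [0,0,0.4],
    [0,0,0.44],
    [0,0,0.46],
    [0,0,0.46]
  ],
  "rotation": [
    [0,0,0],
    [0,0,0],
    [0,0,0],
    [0,0,0],
    [0,0,0],
    [0,0,0],
    [0,0,0],
    [0,0,0]
  ]
}}

```text
clock: 14.55
eef_pos: [0.5615, -0.1517, 0.0587]
tool_rot: [0.694, 0.72, 0.0, 0.0]
ft_force: [0.8, -1.0, -0.0]
grip_width: 0.0597
grasp_force: 0.0
```

```bash
python3 -c "
from h import *; go(-.05,.006,.059)"
```

```text
slide [ 0.422  0.001 -0.001] rot [ 0. -0.  0.] t 14.55 fence xy (np.float64(0.0554), np.float64(0.0057), np.float64(0.05870998423242229)) f [ 0.81 -0.98 -0.02]
```

Emit:
{"api": "drive_tool", "payload": {
  "slide": [
    [0.04,0,0],
    [0.08,0,0],
    [0.12,0,0],
    [0.133,0,0],
    [0.146,0,0],
    [0.159,0,0],
    [0.172,0,0],
    [0.185,0,0]
  ],
  "rotation": [
    [0,0,0],
    [0,0,0],
    [0,0,0],
    [0,0,0],
    [0,0,0],
    [0,0,0],
    [0,0,0],
    [0,0,0]
  ]
}}

```text
clock: 15.55
eef_pos: [0.5596, -0.1055, 0.0585]
tool_rot: [0.694, 0.72, -0.0, -0.0]
ft_force: [-0.4, -0.0, -0.6]
grip_width: 0.0596
grasp_force: 0.0
```

Emit:
{"api": "drive_tool", "payload": {
  "slide": [
    [0.013,0,0],
    [0.026,0,0],
    [0.039,0,0],
    [0.052,0,0],
    [0.065,0,0],
    [0.078,0,0],
    [0.091,0,0],
    [0.104,0,0]
  ],
  "rotation": [
    [0,0,0],
    [0,0,0],
    [0,0,0],
    [0,0,0],
    [0,0,0],
    [0,0,0],
    [0,0,0],
    [0,0,0]
  ]
}}

```text
clock: 16.55
eef_pos: [0.5586, -0.0793, 0.0586]
tool_rot: [0.694, 0.72, 0.0, 0.0]
ft_force: [-1.6, -0.1, 1.0]
grip_width: 0.0593
grasp_force: 0.0
```

```bash
python3 -c "
from h import *; go(-.045,.006,.059)
c=bot.camera('scene'); save(c['image'][150:250,250:370],'s5.png',5)
"
```

```text
slide [ 0.112  0.002 -0.002] rot [0. 0. 0.] t 16.55 fence xy (np.float64(-0.017), np.float64(0.0056), np.float64(0.05855911420196256)) f [-1.58 -0.13  0.97]
```

View pics/s5.png

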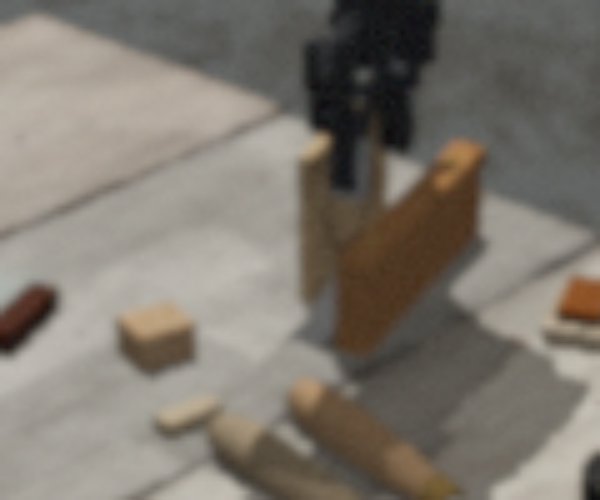

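The plate is upright, with its near edge at (313,220) and the fingers behind it. I'll push a little further.

Emit:
{"api": "drive_tool", "payload": {
  "slide": [
    [0.013,0,0],
    [0.026,0,0],
    [0.039,0,0],
    [0.052,0,0],
    [0.065,0,0],
    [0.078,0,0],
    [0.09,0,0],
    [0.1,0,0]
  ],
  "rotation": [
    [0,0,0],
    [0,0,0],
    [0,0,0],
    [0,0,0],
    [0,0,0],
    [0,0,0],
    [0,0,0],
    [0,0,0]
  ]
}}

```text
clock: 17.6
eef_pos: [0.5577, -0.0544, 0.0586]
tool_rot: [0.694, 0.72, 0.0, 0.0]
ft_force: [-0.4, -0.1, 1.0]
grip_width: 0.0598
grasp_force: 0.0
```

Emit:
{"api": "drive_tool", "payload": {
  "slide": [
    [0,0,-0.03],
    [0,0,-0.1],
    [0,0,-0.2],
    [0,0,-0.3],
    [0,0,-0.4],
    [0,0,-0.5],
    [0,0,-0.6],
    [0,0,-0.6]
  ],
  "rotation": [
    [0,0,0],
    [0,0,0],
    [0,0,0],
    [0,0,0],
    [0,0,0],
    [0,0,0],
    [0,0,0],
    [0,0,0]
  ]
}}

```text
clock: 18.6
eef_pos: [0.5593, -0.0548, 0.2114]
tool_rot: [0.694, 0.72, 0.002, 0.002]
ft_force: [-0.3, -0.0, -0.3]
grip_width: 0.0597
grasp_force: 0.0
```

```bash
python3 -c "
from h import *; go(.06,.006,.2)
c=bot.camera('scene'); save(c['image'][150:250,250:370],'s6.png',5)
"
```

```text
slide [-0.406 -0.005  0.046] rot [ 0.011  0.002 -0.   ] t 18.6 fence xy (np.float64(-0.0414), np.float64(0.0072), np.float64(0.2114138315445278)) f [-0.3  -0.04 -0.33]
```

View pics/s6.png

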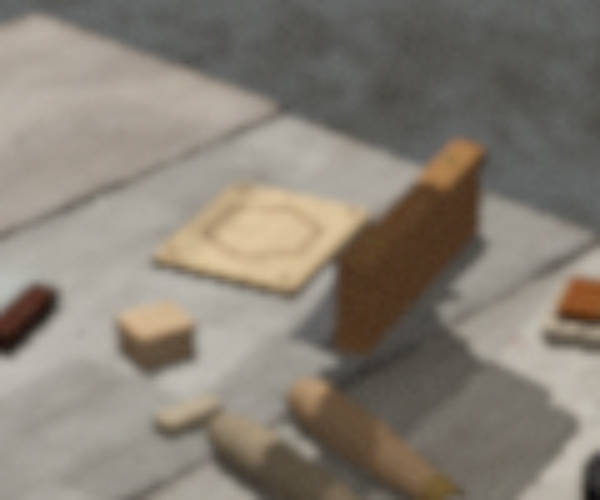

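The plate lies with its hexagonal groove up, at about (262,237), in front of the fence. I'll check that it's flat and hand in.

```bash
python3 -c "
from h import *
c=bot.camera('scene'); P=cloud(c); hs=cv2.cvtColor(c['image'],cv2.COLOR_RGB2HSV)
s=P[186:209,280:326][hs[186:209,280:326,1]>80]; d=s[:,:2]-F; X,Y=d@fx,d@fy
m=X<-.04; A=np.c_[X,Y,np.ones(len(X))][m]; k=np.linalg.lstsq(A,s[m,2],rcond=None)[0]
print(m.sum(),X[m].min(),X[m].max(),Y[m].min(),Y[m].max(),k)
if abs(k[0])<.06 and abs(k[1])<.06: print(bot.job_done())
"
```

```text
109 -0.12543225409749842 -0.040549179843030754 -0.04903994213611014 0.05690332665403922 [-0.02027819 -0.00044192  0.00708347]
the job is handed in; nothing more can be done
None
```

The plate is turned over: it lies flat, groove side up, about 85 mm in front of the fence, and I have handed the job in. I checked its pose by camera but got no verdict back.

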